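# Open the workshop radio's battery door

### The job

Take the battery door off the blue radio: pinch its orange snap tab in towards the fixed grip rib, keep it pressed while you lift the door straight up and off, then set the door down the right way up in the middle of the brown-rimmed dish, letting go only once it is down. Leave the white kiln logger's door, which looks the same, where it is.

Things in the scene. Friction and masses are not known exactly. Their poses are not given: they have to be found in the camera images.
- radio_cover: Battery door, grey, 80 x 50 mm, 70 g, level, in the top of the dark blue radio (200 x 120 x 60 mm, fixed, aerial and handle at its sides). Origin: middle of underside, 46 mm above the table; x along 80 mm, y from tab to rib, z up. Feet at z 0, plate top z 14 flush with housing, grey rib and orange tab up to z 42. Outer faces: rib y +22, free tab y -22 mm, both 24 to 28 mm wide at x 0. Play in recess 1.5 mm.
- radio_tab (a joint): How far the radio door's orange tab is pressed towards the rib (door's +y), in m: 0 free, 0.009 at its stop (then 35 mm over rib and tab). It stays upright and springs back, 1.4 N at first, 5.4 N at the stop. Below the plate its barb (out to y -31 mm, z 2 to 7 mm) catches under the recess edge; clear of it from about 0.006. Held pressed by the pinch, it lifts with the door.
- dish: Round shallow glazed dish, ochre with a dark brown rim, 194 mm across, 28 mm high, loose on the table, 0.6 kg. Origin: middle of its underside; z up. Its flat inner floor is 7 mm above the origin and about 150 mm across.
- logger_cover: Battery door of the kiln logger, not to be opened: the same door, tab, sizes and axes as the radio's, but in a white housing (200 x 120 x 60 mm, fixed) with a small red patch on top and three brass sockets at one end. Origin: middle of its underside, 46 mm above the table.
Not all that is in view belongs to the job. What is shaped like the radio_cover but purple or turquoise is not meant.

How it is judged:
On the way, in this order (a step that is already met when the one before it is completed fails the run):
1. the radio door's tab is pressed in while the door still sits in its recess (value of joint radio_tab above 0.004 m and distance of radio_cover from where it was at the start of the episode below 0.008 m), for 0.1 s.
2. the door is lifted at least 30 mm clear of its seat with the tab kept pressed (value of joint radio_tab above 0.004 m and height (world z) of radio_cover above 0.076 m), for 0.1 s.
3. the door is brought down into the dish, still pinched (value of joint radio_tab above 0.004 m and z of radio_cover in the frame of dish below 0.03 m and horizontal distance between radio_cover and dish below 0.035 m), for 0.05 s.
At the end, for the whole second after the job is handed in: The radio's door lies at rest in the dish, right way up and level within about 11 degrees, its middle within 35 mm of the dish's middle and its feet on the dish's floor (origin 2 to 15 mm above the dish's); the dish stands flat; the logger's door is within 10 mm of where it was (horizontal distance between radio_cover and dish below 0.035 m and z of radio_cover in the frame of dish between 0.002 and 0.015 m and angle between radio_cover's own z axis and vertical below 0.2 rad and angle between dish's own z axis and vertical below 0.15 rad and linear speed of radio_cover below 0.02 m/s and distance of logger_cover from where it was at the start of the episode below 0.01 m); the robot touches nothing.
It fails at once if the logger's door is moved out of place (distance of logger_cover from where it was at the start of the episode above 0.01 m).
It fails at once if the dish is shoved away or tipped (distance of dish from where it was at the start of the episode above 0.05 m or angle between dish's own z axis and vertical above 0.3 rad).
It also fails if it takes over 38 s, if anything falls off the work surface, if the arm or the gripper's body presses on something with over 40 N, if the wrist force passes 120 N, or if a joint passes its speed limit or range.

### The arm

A 7-joint arm with a two-finger parallel gripper is mounted at the origin on the work surface. World frame = base frame: x ahead of the robot, y to its left, z up, the work surface at z = 0. Lengths are in m, angles in rad, forces in N, time in s.
With the tool pointing down it reaches from about 0.4 to 0.85 m from the base axis. Payload 6.9 kg.
Tool frame: the origin (TCP) lies on the mounting face of the last link; the fingertips stand 173 mm ahead of it and the grasp point (between the pads) lies 155 mm ahead of it; z points along the fingers, y is the direction in which the jaws open and shut (so a half turn about z gives the same grasp; the last joint's range is limited). The gripper opens to 85 mm and grips with 20 to 120 N. Pads are 22 mm wide; open, the fingers measure 114 mm over their backs; the gripper's body (76 mm by 85 mm) begins 54 mm behind the grasp point. The pads swing forward as they close: fully open they stand 13 mm farther back than shut.
Start: joints at [1.375, 0.507, -0.238, 1.5, 0.126, 1.149, -0.155], TCP at [0.186, -0.597, 0.405] pointing down, gripper open.
Joint ranges: [-3.08, 3.08], [-0.24, 2.05], [-1.43, 1.35], [0, 2.5], [-1.52, 4.66], [0.17, 1.96], [-2.89, 2.89]. Speed limits (rad/s): [2.39, 2.39, 3.14, 3.14, 3.14, 3.14, 3.14].

### API

Orientations are given as a rotation vector (axis times angle).
In Python, from cell import r, eoat, inverse_kinematics, state, vision, workorder gives the robot as it stands. Calls block until the motion is done:
- r.move_to(position, orientation): joint-space move of the TCP to a pose.
- r.movel(position, ori=None, velocity=0.15, until_force=None): straight line of the TCP; ori=None keeps the orientation; velocity is the mean speed in m/s. With until_force (N) it stops when the force on the tool has changed by that much, and returns True; else False.
- r.goto_joints(angles): joint-space move.
- eoat.let_go() and eoat.close(effort=None): open the fingers fully, or close them until they stop; effort is the grip in N (None keeps the last).
- r.sleep(seconds).
- inverse_kinematics(position, orientation): joint angles nearest the present ones, or None.
- state(): the state.
- vision.camera(name): name is "scene" or "top" or "wrist"; returns a dict with "image" (384x512x3 uint8, blue, green, red), "intrinsics" (3x3 intrinsics, pixels), "R" (3x3) and "t" (3): a world point X has camera coordinates R X + t. Camera axes: x right, y down, z forward; pixel columns grow to the right and rows downward; lengths in m; the calibration is good to about 2 mm. A picture is of the moment at which its call begins. There is no depth.
A pose or a line that the arm cannot do raises r.MotionError and nothing moves.
- workorder.finish_job(): hands the job in, once; it reports no verdict.
Trained networks look in a picture, given as the dict that the camera call returned (one of the last four; its "shot" number tells which), for a name from the list of things; names that differ only in an ending like _2 or _b are one class to them, and where a whole thing is asked for, a point or a joint stands for the part that bears it (a point fixed in the world has none). Each returns a list of dicts, best first, with "p" (0 to 1); they miss things now and then, are a little off and sometimes report something else, mostly with a low value. They report only what shows in the picture. A call takes as long as a camera call. They do not tell look-alikes from the thing itself.
- vision.silhouettes(query, picture): "pixels" (384x512 bool, what is visible of it) and "bbox" ([left, top, right, bottom] in pixels, round what is visible of it).
- vision.pinpoint(query, picture): "xy" ([column, row] in pixels: a listed point, or the origin of a listed thing).
The state is a dict: "time": time; "q": joint angles; "joint_velocities": joint speeds; "joint_efforts": joint torques, N m; "tcp_pos": TCP position; "eef_rot": TCP orientation; "force": force on the tool from outside, world axes, zero at the start; "torque": the same for the moment, N m; "grip_width": opening from 0.0 (shut) to 1.0 (fully open).
Only numpy, scipy, OpenCV 4.12 (cv2) and the standard library are available. Lean on these libraries where they do the work, as an engineer would, in place of code of your own. Each camera call takes 0.05 s, during which the arm holds its last target. There are 200 camera calls.

## Working session

There is one attempt and no reset: what is moved stays moved. The work goes in short steps, each a Python script; the robot and the scene stay as the last script left them, time stands still between calls to the robot, and variables do not carry over. Pictures are saved under pics/ and viewed, about 8 in all and at most 12, crops included, and the job is handed in when it is done.

```bash
mkdir -p pics; ls
cat > h.py <<'E'
import numpy as np, cv2
from cell import r, eoat, inverse_kinematics, state, vision, workorder
def ray(c,xy,z):
    K,R,t=map(np.array,(c["intrinsics"],c["R"],c["t"])); t=t.ravel()
    o=-R.T@t; d=R.T@np.linalg.inv(K)@np.array([xy[0],xy[1],1.])
    return o+d*(z-o[2])/d[2]
def proj(c,X):
    K,R,t=map(np.array,(c["intrinsics"],c["R"],c["t"])); p=K@(R@np.array(X)+t.ravel()); return p[:2]/p[2]
E
python3 - <<'E'
from h import *
ims=[]
for n in("scene","top"):
    c=vision.camera(n); ims.append(c["image"])
    print(n,"cam at",-np.array(c["R"]).T@np.array(c["t"]).ravel())
    for q,z in(("radio_cover",.046),("radio_tab",.08),("dish",0),("logger_cover",.046)):
        for d in vision.pinpoint(q,c): print(n,q,round(d["p"],2),np.round(d["xy"],1),ray(c,d["xy"],z).round(3))
    for q in("radio_cover","radio_tab","dish"):
        for d in vision.silhouettes(q,c): print(" sil",q,round(d["p"],2),np.round(d["bbox"]))
cv2.imwrite("pics/a.png",cv2.resize(ims[0],(800,600)));cv2.imwrite("pics/b.png",cv2.resize(ims[1],(800,600)))
s=state();print(s["tcp_pos"],s["eef_rot"],s["time"],s["grip_width"])
E
```

```text
pics
scene cam at [ 1.29445414 -0.52374491  0.68127097]
scene radio_cover 0.95 [123.5 220.3] [ 0.482 -0.424  0.046]
scene radio_cover 0.58 [199.6 218.9] [ 0.575 -0.258  0.046]
scene radio_cover 0.56 [149.1 300.3] [ 0.754 -0.449  0.046]
scene radio_cover 0.51 [190.3 188.8] [ 0.444 -0.227  0.046]Traceback (most recent call last):
  File "<stdin>", line 7, in <module>
ValueError: it knows: dish, logger_cover, radio_cover
```

Run:
```python
from h import *
ims=[]
for n in("scene","top"):
    c=vision.camera(n); ims.append(c["image"])
    print(n,"cam at",-np.array(c["R"]).T@np.array(c["t"]).ravel())
    for q,z in(("radio_cover",.046),("dish",0),("logger_cover",.046)):
        for d in vision.pinpoint(q,c): print(n,q,round(d["p"],2),np.round(d["xy"],1),ray(c,d["xy"],z).round(3))
    for q in("radio_cover","radio_tab","dish"):
        for d in vision.silhouettes(q,c): print(" sil",q,round(d["p"],2),np.round(d["bbox"]))
cv2.imwrite("pics/a.png",cv2.resize(ims[0],(800,600)));cv2.imwrite("pics/b.png",cv2.resize(ims[1],(800,600)))
s=state();print(s["tcp_pos"],s["eef_rot"],s["time"],s["grip_width"])
```

```text
scene cam at [ 1.29445414 -0.52374491  0.68127097]
scene radio_cover 0.93 [148.2 299.1] [ 0.75  -0.45   0.046]
scene radio_cover 0.83 [198.9 218.2] [ 0.572 -0.259  0.046]
scene radio_cover 0.81 [121.9 219.8] [ 0.478 -0.427  0.046]
scene radio_cover 0.55 [191. 188.] [ 0.441 -0.224  0.046]
scene dish 0.83 [352.3 176.3] [0.58 0.25 0.  ]
scene logger_cover 0.81 [282.3 180.7] [0.543 0.013 0.046]
 sil radio_cover 0.94 [107. 204. 137. 231.]
 sil radio_cover 0.68 [128. 279. 171. 313.]
 sil radio_cover 0.67 [181. 200. 214. 228.]
 sil radio_cover 0.54 [181. 172. 197. 194.]
 sil radio_tab 0.65 [146. 280. 155. 296.]
 sil radio_tab 0.52 [181. 177. 185. 191.]
 sil radio_tab 0.49 [185. 207. 196. 223.]
 sil radio_tab 0.4 [109. 209. 118. 218.]
 sil dish 0.96 [318. 152. 383. 191.]
top cam at [ 0.42977519 -0.0825606   1.34450539]
top radio_cover 0.94 [361.2 235.8] [ 0.411 -0.411  0.046]
top radio_cover 0.67 [288.6 248.2] [ 0.377 -0.197  0.046]
top radio_cover 0.6 [364.3 136.8] [ 0.707 -0.431  0.046]
top radio_cover 0.6 [141.9 182.6] [0.574 0.235 0.046]
top radio_cover 0.59 [309.6 181.7] [ 0.572 -0.263  0.046]
top dish 0.96 [143.4 180.4] [0.586 0.241 0.   ]
top logger_cover 0.8 [217.2 185.4] [0.564 0.011 0.046]
 sil radio_cover 0.87 [347. 217. 369. 248.]
 sil radio_cover 0.84 [300. 165. 320. 195.]
 sil radio_cover 0.58 [282. 231. 301. 262.]
 sil radio_cover 0.55 [352. 120. 381. 154.]
 sil radio_tab 0.71 [108. 150. 173. 215.]
 sil radio_tab 0.55 [362. 136. 367. 143.]
 sil radio_tab 0.37 [362. 233. 371. 242.]
 sil dish 0.72 [110. 150. 172. 214.]
[ 0.18576968 -0.59674454  0.40470906] [3.10585382e+00 4.72299981e-01 1.71924394e-05] 0.8 0.9987926434487382
```

View pics/a.png

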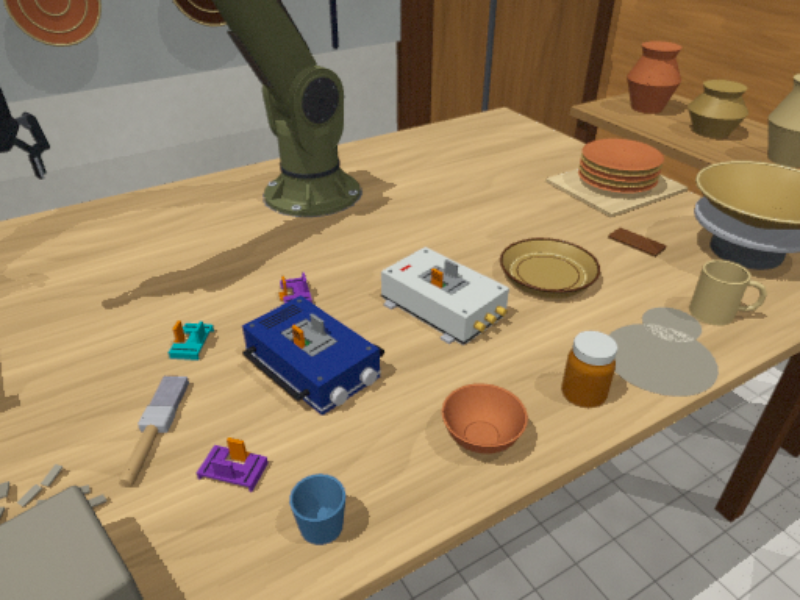

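View pics/b.png

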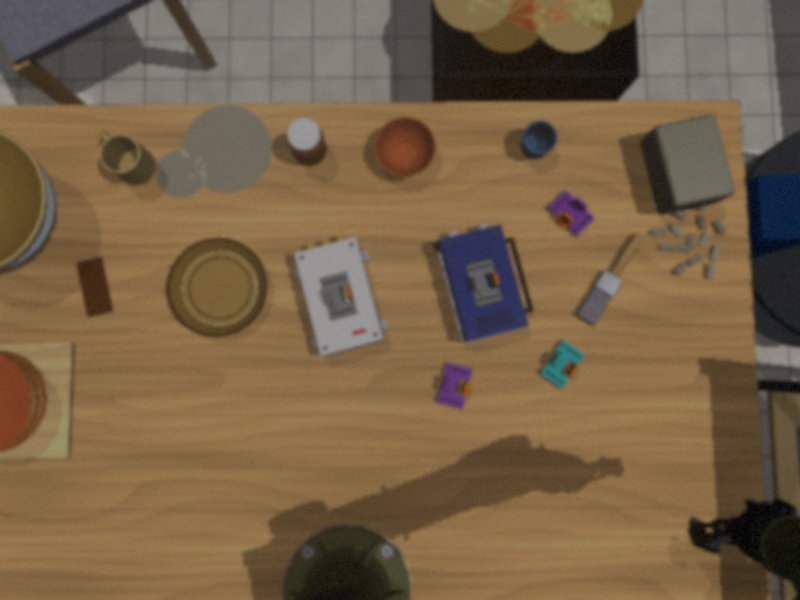

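The top view (800x600) shows the blue radio's door at about (485,282), with the orange tab on its right, so world -y. The dish is at (217,286), and the purple and turquoise doors are loose decoys. I'll hover over the radio and measure with the wrist camera.

Run:
```python
from h import *
r.move_to([0.572,-0.262,0.42],state()["eef_rot"])
c=vision.camera("wrist")
print("cam",-np.array(c["R"]).T@np.array(c["t"]).ravel(), np.array(c["R"]).round(2).tolist())
for d in vision.pinpoint("radio_cover",c): print(d["p"],d["xy"],ray(c,d["xy"],.046).round(4))
for q,z in (("radio_cover",.06),("radio_tab",.088)):
    for d in vision.silhouettes(q,c):
        m=d["pixels"].astype(np.uint8); rr=cv2.minAreaRect(cv2.findNonZero(m))
        print(q,d["p"],np.round(d["bbox"]),[ray(c,p,z).round(4).tolist() for p in cv2.boxPoints(rr)])
np.save("w.npy",c,allow_pickle=True)
cv2.imwrite("pics/c.png",cv2.resize(c["image"],(800,600),interpolation=cv2.INTER_CUBIC)); s=state();print(s["time"],s["tcp_pos"],s["q"])
```

```text
cam [ 0.64509617 -0.24068967  0.38913654] [[0.29, -0.96, 0.0], [-0.91, -0.28, 0.3], [-0.29, -0.09, -0.95]]
0.97 [192.9, 255.4] [ 0.4126 -0.2156  0.046 ]
0.93 [254.3, 162.8] [ 0.5729 -0.2615  0.046 ]
0.93 [315.7, 267.4] [ 0.4467 -0.3968  0.046 ]
0.91 [410.0, 95.1] [ 0.7096 -0.4189  0.046 ]
radio_cover 0.97 [235. 134. 278. 196.] [[0.5288, -0.2465, 0.06], [0.6077, -0.228, 0.06], [0.6201, -0.2756, 0.06], [0.5419, -0.2977, 0.06]]
radio_cover 0.96 [288. 247. 333. 295.] [[0.4363, -0.3518, 0.06], [0.4947, -0.3939, 0.06], [0.4509, -0.446, 0.06], [0.388, -0.4038, 0.06]]
radio_cover 0.93 [385.  58. 449. 135.] [[0.7089, -0.3667, 0.06], [0.7523, -0.4138, 0.06], [0.7095, -0.4715, 0.06], [0.6621, -0.4232, 0.06]]
radio_cover 0.91 [176. 232. 214. 284.] [[0.3839, -0.1849, 0.06], [0.4588, -0.1993, 0.06], [0.4486, -0.2439, 0.06], [0.3715, -0.2318, 0.06]]
radio_tab 0.78 [389.  95. 420. 115.] [[0.6948, -0.3749, 0.088], [0.7051, -0.4029, 0.088], [0.6876, -0.4134, 0.088], [0.6771, -0.3848, 0.088]]
radio_tab 0.66 [315. 271. 332. 297.] [[0.4588, -0.3799, 0.088], [0.4706, -0.3956, 0.088], [0.4426, -0.4159, 0.088], [0.4303, -0.3998, 0.088]]
radio_tab 0.56 [190. 260. 206. 283.] [[0.4062, -0.2167, 0.088], [0.4428, -0.2295, 0.088], [0.4378, -0.2398, 0.088], [0.4008, -0.2273, 0.088]]
radio_tab 0.49 [265. 154. 275. 179.] [[0.5662, -0.2769, 0.088], [0.5959, -0.2712, 0.088], [0.5976, -0.2809, 0.088], [0.5679, -0.2869, 0.088]]
2.8583 [ 0.57154747 -0.2630263   0.41993934] [ 0.59967138  0.51170927 -0.3460086   1.46275533  0.17959354  1.19843831
 -1.04148248]
```

View pics/c.png

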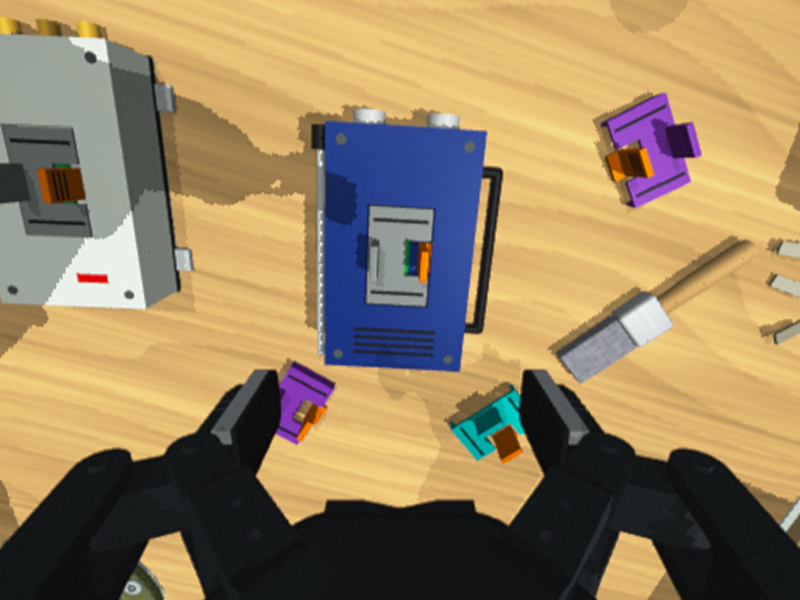

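The wrist view (800x600) shows the blue radio's plate with corners near (370,206), (434,208), (428,305) and (366,303). The tab is on the right, the rib on the left, and the jaws open along the image horizontal. Next I'll compute the pose from the corners at z=0.06.

Run:
```python
from h import *
c=np.load("w.npy",allow_pickle=True).item()
f=lambda p,z=.06: ray(c,np.array(p)*.64-.18,z)
for P in ([(370,206),(434,208),(428,305),(366,303)],[(325,122),(487,130),(460,370),(325,363)]):
    X=[f(p) for p in P]; n=np.linalg.norm
    print(np.mean(X,0).round(4),[round(n(X[i]-X[i-1]),4) for i in range(4)],[np.degrees(np.arctan2(*(X[a]-X[b])[[1,0]])).round(1) for a,b in((0,3),(1,2))],[np.degrees(np.arctan2(*(X[a]-X[b])[[1,0]])).round(1)-90 for a,b in((0,1),(3,2))])
print("rib,tab tops", [ray(c,np.array(p)*.64,.088).round(4) for p in((376,262),(425,262))])
c=vision.camera("wrist"); # refined: blue top face mask
h=cv2.cvtColor(c["image"],cv2.COLOR_BGR2HSV); m=cv2.inRange(h,(105,120,60),(130,255,255))
k,l,st,ce=cv2.connectedComponentsWithStats(m); i=1+st[1:,4].argmax()
hull=cv2.convexHull(cv2.findNonZero((l==i).astype(np.uint8))); q=cv2.approxPolyDP(hull,6,True)[:,0]
X=[ray(c,p,.06) for p in q]; print(q.tolist(),np.round(X,4).tolist(),np.mean(X,0))
Xh=np.array([ray(c,p,.06)[:2] for p in hull[:,0]],np.float32); print(cv2.minAreaRect(Xh))
t=vision.camera("top")
for d in vision.silhouettes("dish",t)[:1]:
    e=cv2.fitEllipse(cv2.convexHull(cv2.findNonZero(d["pixels"].astype(np.uint8)))); print("dish",e,ray(t,e[0],.02))
```

```text
[ 0.5742 -0.2627  0.06  ] [np.float64(0.0803), np.float64(0.0501), np.float64(0.0805), np.float64(0.0522)] [np.float64(13.5), np.float64(15.0)] [np.float64(15.400000000000006), np.float64(15.099999999999994)]
[ 0.5742 -0.2622  0.06  ] [np.float64(0.1972), np.float64(0.1199), np.float64(0.1987), np.float64(0.1196)] [np.float64(14.0), np.float64(13.9)] [np.float64(14.5), np.float64(13.799999999999997)]
rib,tab tops [array([ 0.5715, -0.2455,  0.088 ]), array([ 0.5822, -0.2804,  0.088 ])]
[[311, 85], [293, 237], [209, 232], [209, 79]] [[0.6836, -0.2958, 0.06], [0.4918, -0.342, 0.06], [0.4649, -0.2288, 0.06], [0.6549, -0.1811, 0.06]] [ 0.57379568 -0.26191276  0.06      ]
((0.5739516615867615, -0.2620735168457031), (0.1987806260585785, 0.1207493469119072), 13.858768463134766)
dish ((139.0519256591797, 183.3787841796875), (62.79311752319336, 65.5196533203125), 51.648563385009766) [0.57462845 0.24949863 0.02      ]
```

The estimates agree: door centre (0.574, -0.262), yaw 14°, and the measured sizes match the given 80x50 and 200x120 mm. Next I'll grasp it, with the gripper centre at door y +4.5 mm.

```bash
cat >> h.py <<'E'
from scipy.spatial.transform import Rotation as Ro
yaw=np.radians(14); ORI=(Ro.from_euler("z",14,degrees=True)*Ro.from_euler("x",180,degrees=True)).as_rotvec()
off=.0045*np.array([-np.sin(yaw),np.cos(yaw)])
E
python3 - <<'E'
from h import *
p=np.array([.574,-.262])+off
r.move_to([*p,.29],ORI)
print(r.movel([*p,.238],velocity=.06,until_force=8))
eoat.close(20); r.sleep(.2)
s=state();print(s["time"],s["tcp_pos"],s["grip_width"]*85,s["force"])
c=vision.camera("wrist");cv2.imwrite("pics/d.png",cv2.resize(c["image"],(800,600),interpolation=cv2.INTER_CUBIC))
E
```

```text
False
5.3333 [ 0.57311638 -0.25751331  0.23892693] 33.7751475380597 [-0.84644938  0.57140494  6.54997171]
```

View pics/d.png

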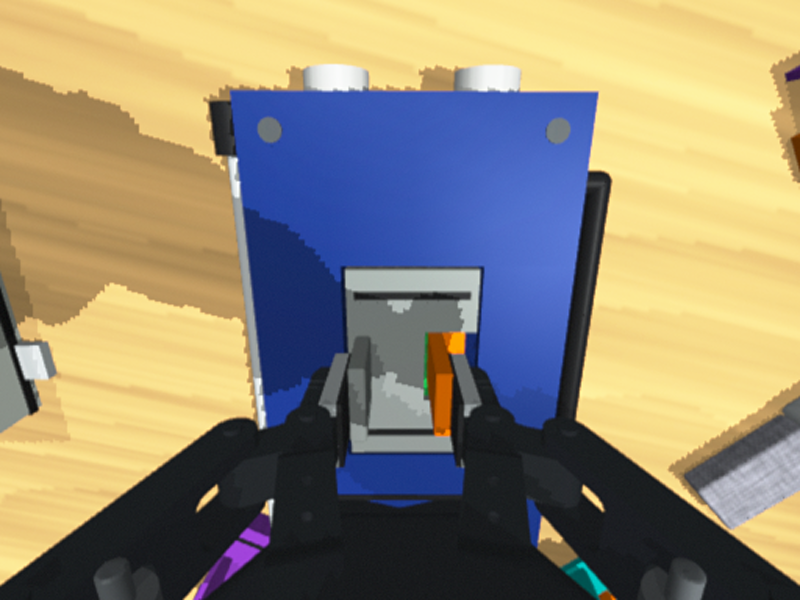

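The view shows both pads on the rib (360,390) and the tab (440,385), with the tab pressed in; the opening of about 34–35 mm matches its stop. Now I'll lift.

Run:
```python
from h import *
p=state()["tcp_pos"]
r.movel([p[0],p[1],.28],velocity=.05)
s=state();print(s["time"],s["tcp_pos"],s["grip_width"]*85,s["force"])
r.movel([p[0],p[1],.38],velocity=.12)
r.sleep(.2)
s=state();print(s["time"],s["tcp_pos"],s["grip_width"]*85,s["force"])
c=vision.camera("wrist");cv2.imwrite("pics/e.png",cv2.resize(c["image"],(800,600),interpolation=cv2.INTER_CUBIC))
q=vision.camera("scene")["image"];cv2.imwrite("pics/f.png",cv2.resize(q[80:320,60:380],(800,600)))
```

```text
6.375 [ 0.57299009 -0.25747762  0.27968827] 33.8983531339162 [-0.64160434 -0.19810828 -0.41054443]
7.5583 [ 0.57303305 -0.25748354  0.37917417] 33.37088723275918 [ 0.13346755  0.36962754 -0.73978691]
```

View pics/e.png

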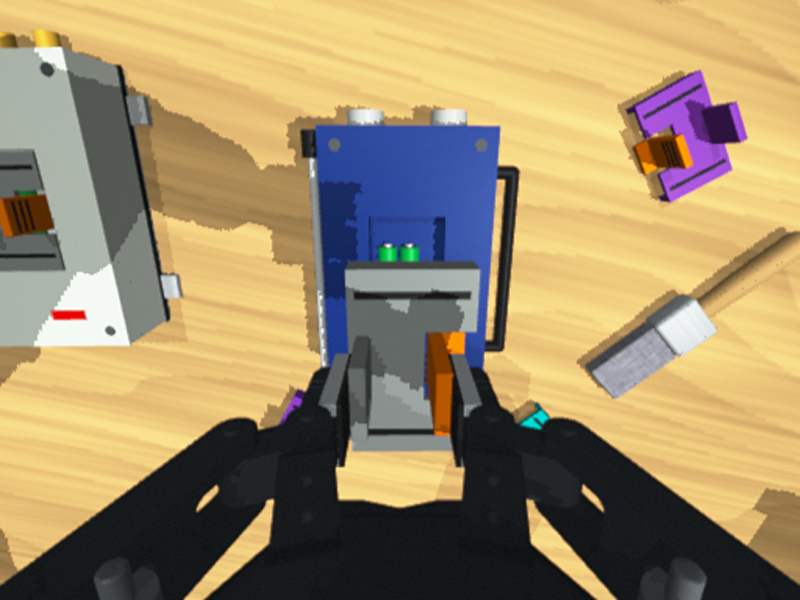

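View pics/f.png

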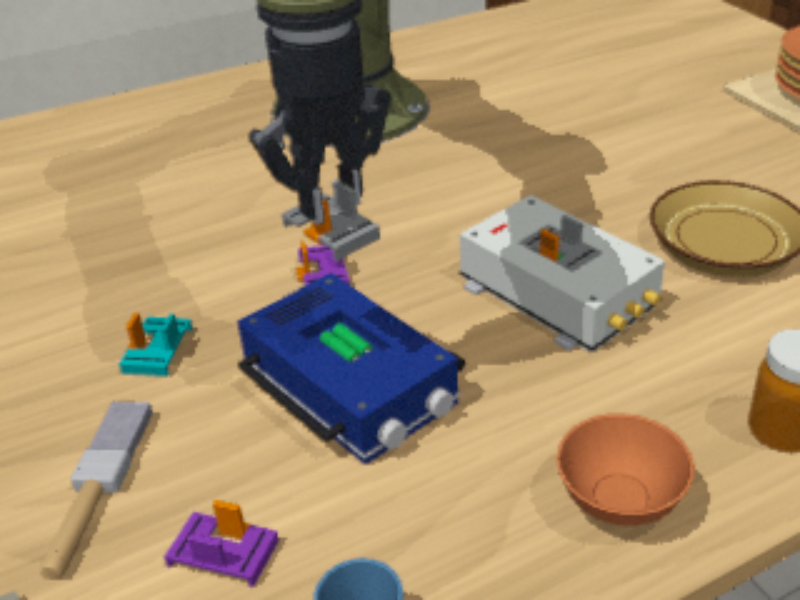

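The door is off and level with the tab pressed, and the batteries are showing. Now to the dish, with a check from above using the wrist camera.

Run:
```python
from h import *
p=np.array([.575,.249])+off
r.move_to([*p,.38],ORI)
s=state();print(s["time"],s["tcp_pos"],s["grip_width"]*85)
for n in("wrist","scene","top"):
    c=vision.camera(n)
    print(n,[(d["p"],ray(c,d["xy"],0).round(4).tolist()) for d in vision.pinpoint("dish",c)[:1]])
    for d in vision.silhouettes("dish",c)[:1]:
        h=cv2.convexHull(cv2.findNonZero(d["pixels"].astype(np.uint8)))
        X=np.array([ray(c,x,.026)[:2] for x in h[:,0]],np.float32);print(d["bbox"],cv2.minEnclosingCircle(X))
    if n=="wrist":cv2.imwrite("pics/g.png",cv2.resize(c["image"],(800,600),interpolation=cv2.INTER_CUBIC))
```

```text
9.5083 [0.57467452 0.25177072 0.37990577] 34.018168131699404
wrist [(0.92, [0.5721, 0.2471, 0.0])]
[178.3, 87.0, 337.7, 226.8] ((0.5726494193077087, 0.24761298298835754), 0.09801909327507019)
scene [(0.8, [0.564, 0.2593, 0.0])]
[319.9, 154.2, 383.8, 192.1] ((0.5805705189704895, 0.2427348792552948), 0.10810458660125732)
top [(0.8, [0.5723, 0.2368, 0.0])]
[113.3, 148.5, 173.9, 216.2] ((0.5760250687599182, 0.2488194853067398), 0.09745468944311142)
```

View pics/g.png

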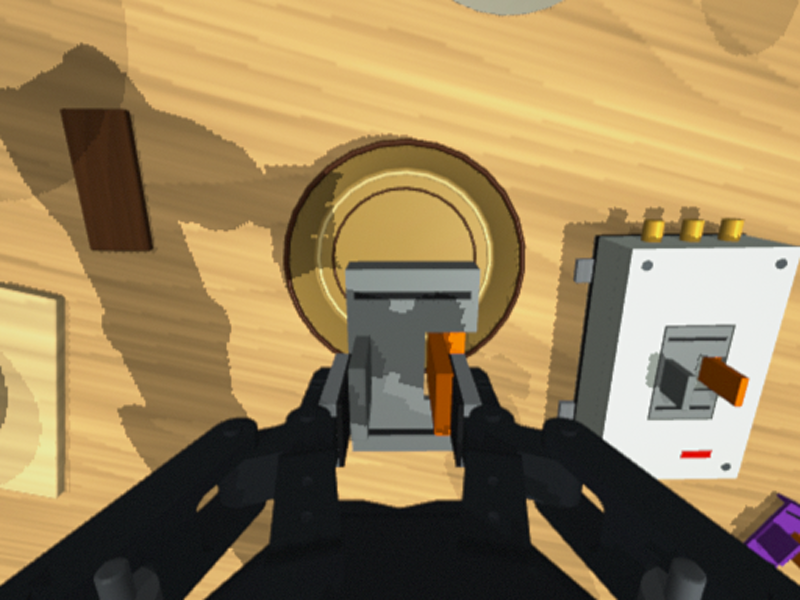

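The wrist circle fit gives the dish centre at (0.573, 0.248) with r = 98 mm (97 expected). The door is still pinched, so I'll lower it with a force stop.

Run:
```python
from h import *
p=np.array([.573,.248])+off
r.movel([*p,.225],velocity=.12); r.sleep(.2)
hit=r.movel([*p,.1965],velocity=.025,until_force=4); r.sleep(.2)
s=state();print(hit,s["time"],s["tcp_pos"],s["grip_width"]*85,s["force"])
if .194<s["tcp_pos"][2]<.206:
    eoat.let_go(); r.sleep(.3)
    r.movel([*p,.36],velocity=.12); r.sleep(.3)
s=state();print(s["time"],s["tcp_pos"],s["grip_width"])
c=vision.camera("wrist");cv2.imwrite("pics/i.png",cv2.resize(c["image"],(800,600),interpolation=cv2.INTER_CUBIC))
print([(d["p"],ray(c,d["xy"],.007).round(4).tolist()) for d in vision.pinpoint("radio_cover",c)])
for d in vision.silhouettes("dish",c)[:1]:
    h=cv2.convexHull(cv2.findNonZero(d["pixels"].astype(np.uint8)));print(cv2.minEnclosingCircle(np.array([ray(c,x,.026)[:2] for x in h[:,0]],np.float32)))
q=vision.camera("scene")["image"];cv2.imwrite("pics/j.png",cv2.resize(q[80:320,160:480],(800,600)))
```

```text
True 12.725 [0.57181556 0.25238631 0.19995315] 33.90640324466463 [-0.92530119 -0.45210542  6.38144258]
15.375 [0.57189583 0.25236839 0.35968666] 0.9964173958291713
[(0.78, [0.5668, 0.2519, 0.007]), (0.53, [0.3805, -0.1943, 0.007])]
((0.5729565024375916, 0.2473149448633194), 0.09757458418607712)
```

View pics/i.png

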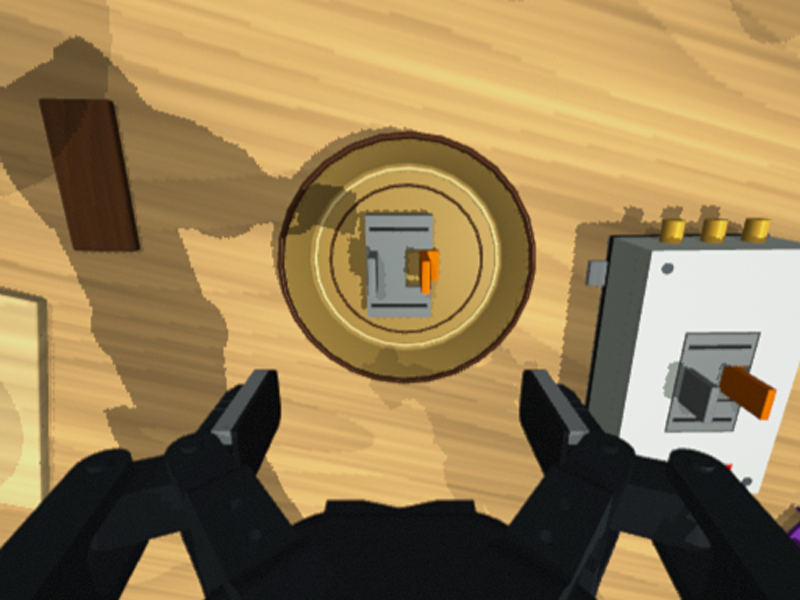

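View pics/j.png

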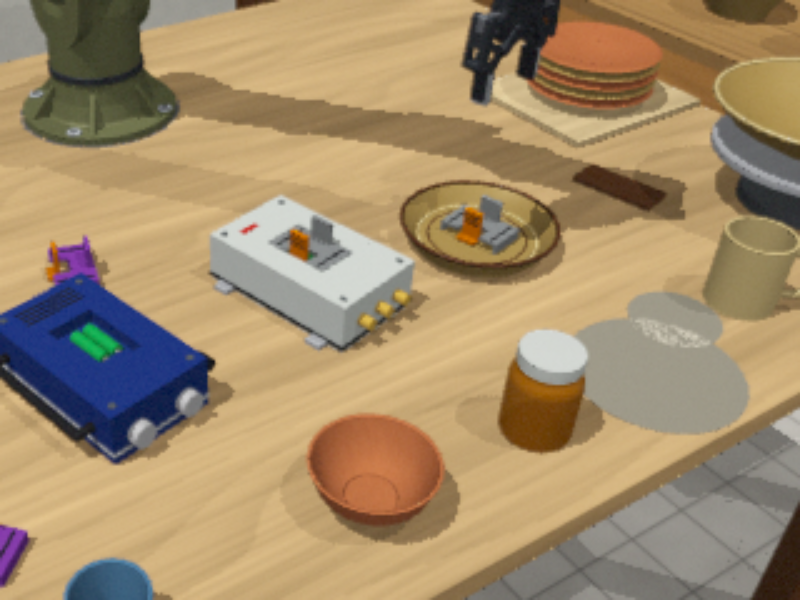

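The door lies flat and upright in the middle of the dish (wrist view (400,265), inside the floor ring). The dish hasn't moved, the logger's door is in place and the gripper is clear.

```bash
python3 -c "
from h import *
workorder.finish_job()"
```

```text
the job is handed in; nothing more can be done
```

The radio's battery door is off and lying flat, right way up, in the middle of the dish, and I handed the job in. It reports no verdict.

- **What I did:** I pinched the tab in against the rib while the door was still seated, and the jaws stopped at about 34 mm against the 35 mm expected. I then lifted the door straight up and carried it at that same opening. I lowered it until it touched the dish, at a TCP height of 0.200 m as predicted, and let go only after that. The arm's clock read 15.4 s at my last reading before handing in, against the 38 s limit.
- **Last checks:** The network's pinpoint put the door about 8 mm from the dish's centre, within the 35 mm limit. The dish fit came out within 1 mm of where it was before the placing. The logger's door looked undisturbed in the last two pictures, but I did not measure it. The gripper was open and clear.
- **Disagreements:** The network's earlier dish-centre estimates from the scene and top cameras differed by up to about 2 cm. I used the wrist camera's circle fit, whose 98 mm radius matched the dish's 97 mm.

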